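# Shut the drill case and pin its flaps

### The job

Shut the wooden drill case: fold the blue near flap fully down first, then the yellow far flap fully down beside it. Then take the red-handled locking rod from its stand and slide it, from either end of the seam, through both brass bushings in turn until its tip sticks out beyond the second one. Finish still gripping the rod, not letting go, and keep it still there, without jamming it against the bushings; never drop the rod, and leave the two things in the tray where they are.

Things in the scene. Friction and masses are not known exactly. Their poses are not given: they have to be found in the camera images.
- case: Fixed wooden case, 170 (x) x 160 (y) x 90 mm high. Origin: centre of its underside, on the table. x points from the blue near side to the yellow far side, y along the seam where the flaps meet. Shut, the flap tops lie 98 mm above the table and the common axis of both bushings runs along y at case x = 0, 118 mm above the table.
- flap_a (a joint): Hinge angle of the blue near flap: 0 shut (level, firm stop), grows as it opens up and towards the robot; starts 1.2 to 1.6, limit 1.9. Friction hinge (0.15 N m), stays where left; about 3 N moves it; no spring or latch. Flap: 85 mm from hinge to seam, 160 mm along y, 8 mm thick, outwards from the hinge line. Its bushing is on its outer face at case y = -45 mm: push it at y 0 to +60 mm.
- flap_b (a joint): Hinge angle of the yellow far flap: 0 is shut, growing as it opens up and away from the robot; same sizes, friction and start range as the blue one. It has a notch round the blue flap's bushing, which is why it must go down second. Its bushing stands at case y = +45 mm; push it at y from 0 to -60 mm.
- flap_a_hinge (a point): Middle of the blue flap's hinge line (along case y): case (-85, 0, 90) mm, on the underside of the flap.
- flap_b_hinge (a point): Middle of the yellow flap's hinge line (along case y): case (85, 0, 90) mm, on the underside of the flap.
- eye_a (a point): Centre of the brass bushing on the blue flap; a tube 24 mm long, 26 mm outside, 18 mm bore, along case y. It moves with the flap; shut: case (0, -45, 118) mm.
- eye_b (a point): Centre of the brass bushing on the yellow flap, same tube; shut: case (0, 45, 118) mm, so in line with the other, 90 mm apart.
- rod: Loose locking rod, about 0.08 kg: red square handle 22 x 22 x 50 mm, aluminium bar 12 mm across. Origin: middle of the handle, on the axis. x runs along the axis to the tip: handle from -25 to +25 mm, bar to +220 mm, the last 8 mm tapering to 6 mm. It lies level on the stand, axis 70 mm above the table, handle free at the robot's end. Centre of mass about 75 mm ahead of the origin.
- rod_tip (a point): Tip of the rod, on its axis, 220 mm from the middle of the handle.
- stand: Fixed plywood stand, base 170 x 70 x 12 mm, origin at the centre of its underside, left or right of the case. Two notched posts at x = -60 and +50 mm, open upwards, 78 mm high in all; the rod lies in them along x with its handle at x = -120 mm, clear of the base. Lift the rod straight up out of it.
- tray: Fixed black open tray 200 x 120 x 30 mm on the other side of the case, origin at the centre of its underside; it holds two loose things.
- screwdriver: Loose screwdriver 160 mm long, in the tray. Leave alone.
- sander: Loose cork sanding block 90 x 40 x 28 mm, in the tray. Leave alone.

How it is judged (in metres and radians):
On the way, in this order (a step that is already met when the one before it is completed fails the run):
1. the blue near flap is fully down while the yellow one is still open (value of joint flap_a below 0.05 rad and value of joint flap_b above 0.6 rad), for 0.2 s.
2. both flaps are fully down (value of joint each of flap_a, flap_b below 0.05 rad), for 0.2 s.
3. the rod is through one bushing, flaps still down (all of step 2 and ((x of eye_a in the frame of rod between 0.03 and 0.204 m and y of eye_a in the frame of rod between -0.005 and 0.005 m and z of eye_a in the frame of rod between -0.005 and 0.005 m) or (x of eye_b in the frame of rod between 0.03 and 0.204 m and y of eye_b in the frame of rod between -0.005 and 0.005 m and z of eye_b in the frame of rod between -0.005 and 0.005 m))), for 0.1 s.
At the end, for the whole second after the job is handed in: Both flaps down (under 0.05 rad); the rod runs through both bushings (their centres within 5 mm of its axis each way, 30 mm or more ahead of mid-handle, tip 16 mm or more past each); fingers grip it (over 2 N); it is still (under 0.02 m/s) and presses on the case with under 12 N (all of step 2 and x of eye_a in the frame of rod between 0.03 and 0.204 m and y of eye_a in the frame of rod between -0.005 and 0.005 m and z of eye_a in the frame of rod between -0.005 and 0.005 m and x of eye_b in the frame of rod between 0.03 and 0.204 m and y of eye_b in the frame of rod between -0.005 and 0.005 m and z of eye_b in the frame of rod between -0.005 and 0.005 m and contact force between the fingers and rod above 2 N and contact force between rod and case below 12 N and linear speed of rod below 0.02 m/s); the arm keeps its last pose, push and grip.
It fails at once if the rod is dropped or left low (height (world z) of rod below 0.045 m).
It fails at once if the screwdriver or the sanding block is moved over 30 mm (distance of any of screwdriver, sander from where it was at the start of the episode above 0.03 m).
It also fails if it takes over 72 s, if anything falls off the work surface, if the arm or the gripper's body presses on something with over 40 N, if the wrist force passes 120 N, or if a joint passes its speed limit or range.

### The arm

A 6-joint arm with a two-finger parallel gripper is mounted at the origin on the work surface. World frame = base frame: x ahead of the robot, y to its left, z up, the work surface at z = 0. Lengths are in mm, angles in degrees, forces in N, time in s.
With the tool pointing down it reaches from about 300 to 850 mm from the base axis. Payload 4.2 kg.
Tool frame: the origin (TCP) lies between the finger pads; the fingertips stand 14 mm ahead of it and the grasp point (between the pads) lies 5 mm behind it (env.finger_overhang is the distance from the TCP to the fingertips, in mm); z points along the fingers, y is the line along which they close (so a half turn about z gives the same grasp; the last joint's range is limited). The gripper opens to 91 mm and grips with 3 to 60 N. Pads are 32 mm wide; open, the fingers measure 118 mm over their backs; the gripper's body (76 mm by 178 mm) begins 60 mm behind the grasp point.
Start: joints at [71.104, 18.312, 89.639, -0, 72.044, -1.146], TCP at [175.301, 547.642, 227.976] pointing down, gripper open.
Joint ranges: [-177.97, 177.97], [-48.28, 115.42], [12.27, 149.76], [-77.06, 257.06], [2.81, 150.46], [-146.56, 146.56]. Speed limits (degrees/s): [147.25, 147.25, 180, 180, 180, 180].

### API

Orientations are given as [roll, pitch, yaw] about the fixed x, y, z axes, in that order (R = Rz(yaw) Ry(pitch) Rx(roll)).
In Python, from workcell import status, cams, env, finder gives the robot as it stands.
- The arm moves only by the tool apply_moves, never from a script. Its argument "increments" is a list of rows, each a list of 7 numbers: the opening, from -1 (shut) to 1 (fully open), then the shift along the world's x, y, z in m, then the turn, a rotation vector about the world's x, y, z in degrees. In form: [[gripper, x, y, z, ax, ay, az], ...]. A call has 1 to 5 rows; each row shifts and turns the commanded pose from where the row before left it; what a row does not reach is not made up. A row lasts 1/12 s, in which the tool goes at most 41.7 mm and 7.16 degrees, less where a joint would pass 70% of its speed; a pose out of reach is approached as far as the arm can. A call with a gripper value outside its range is refused whole. The fingers move at their own pace and stop on an object; "newtons" is the grip in N (left out, the last holds). Time passes only in rows, so rows that do not move let the fingers close. It gives the time, the measured TCP pose, the force, the opening and the grip force at its end, in the units of the state.
- status.state(): the state, without advancing time (a new reading comes with each control period).
- cams.grab_frame(name): name is "scene" or "side" or "wrist"; returns a dict with "color" (400x640x3 uint8, red, green, blue), "intrinsics" (3x3 intrinsics, pixels), "R" (3x3) and "t" (3): a world point X has camera coordinates R X + t. Camera axes: x right, y down, z forward; pixel columns grow to the right and rows downward; lengths in mm; the calibration is good to about 2 mm. A picture is of the moment at which its call begins. There is no depth.
- env.job_done(): hands the job in; it is judged then, once.
Trained networks look in the newest picture that a camera, given by its name, has taken for a name from the list of things; names that differ only in an ending like _2 or _b are one class to them, and where a whole thing is asked for, a point or a joint stands for the part that bears it (a point fixed in the world has none). Each returns a list of dicts, best first, with "score" (0 to 1); they miss things now and then, are a little off and sometimes report something else, mostly with a low value. They report only what shows in the picture. A call takes as long as a camera call.
- finder.boxes_of(query, camera): "rect" ([left, top, width, height] in pixels, round what is visible of it).
- finder.trace(query, camera): "pixels" (400x640 bool, what is visible of it) and "rect" ([left, top, width, height] in pixels, round what is visible of it).
The state is a dict: "time_s": time; "qpos": joint angles; "qvel": joint speeds; "effort": joint torques, N m; "ee_pos": TCP position; "ee_rot": TCP orientation; "force": force on the tool from outside, world axes, zero at the start; "torque": the same for the moment, N m; "gripper_width": finger opening in mm; "gripper_force": force on a finger pad.
Only numpy, scipy, OpenCV 4.12 (cv2) and the standard library are available. Lean on these libraries where they do the work, as an engineer would, in place of code of your own. Each camera call takes 0.05 s, during which the arm holds its last target. There are 200 camera calls.

## Working session

There is one attempt and no reset: what is moved stays moved. The work goes in short steps, Python scripts to look and compute and a tool call to move; the robot and the scene stay as the last step left them, time stands still between calls to the robot, and variables do not carry over. Pictures are saved under pics/ and viewed, at most 10 in all, crops included, and the job is handed in when it is done.

Besides the shell and the picture viewer there is one more tool, called after "Emit:" in YAML: its name, and indented under it one key for each argument. apply_moves: Moves the arm, as the interface text tells. Its arguments: {"type":"object","properties":{"increments":{"type":"array","items":{"type":"array","items":{"type":"number"}}},"newtons":{"type":"number"}},"required":["increments"]}

```bash
ls; mkdir -p pics; python3 - <<'E'
from workcell import status,cams,env,finder
import cv2,numpy as np
s=status.state();print(s['ee_pos'],s['ee_rot'],s['gripper_width'])
im=[]
for c in ['scene','side']:
    f=cams.grab_frame(c);im.append(f['color'])
    np.savez(c+'.npz',**{k:np.array(f[k]) for k in('color','intrinsics','R','t')})
    print(c,f['intrinsics'].tolist(),(-f['R'].T@f['t']).round(0))
    for q in['case','flap_a','flap_b','rod','stand','tray','eye_a','eye_b']:
        print(q,[(r['rect'],round(r['score'],2)) for r in finder.boxes_of(q,c)][:3])
cv2.imwrite('pics/a.png',cv2.cvtColor(im[0],4)); cv2.imwrite('pics/b.png',cv2.cvtColor(im[1],4))
E
```

```text
pics
[175.16553001 547.20520041 227.13120893] [-1.79903612e+02  4.03369690e-05  1.62251072e+02] 91.28269882228759
scene [[375.44082235058124, 0.0, 322.1917038489357], [0.0, 375.44082235058124, 197.6022884413301], [0.0, 0.0, 1.0]] [1022.  448.  826.]
case [([277.6, 147.6, 93.1, 115.6], 0.68)]
flap_a [([275.2, 179.4, 55.4, 65.7], 0.69), ([321.3, 145.7, 50.3, 54.6], 0.56)]
flap_b [([275.2, 179.4, 55.4, 65.7], 0.69), ([321.3, 145.7, 50.3, 54.6], 0.56)]
rod [([213.7, 129.6, 73.0, 34.4], 0.57)]
stand [([220.0, 138.0, 56.1, 47.4], 0.85), ([377.2, 278.9, 39.6, 44.7], 0.54)]
tray [([346.6, 244.7, 98.2, 88.8], 0.63), ([325.9, 148.6, 46.4, 50.8], 0.6)]
eye_a [([280.7, 178.3, 50.4, 61.0], 0.88), ([323.5, 146.5, 52.1, 56.5], 0.8)]
eye_b [([280.7, 178.3, 50.4, 61.0], 0.88), ([323.5, 146.5, 52.1, 56.5], 0.8)]
side [[394.4488249908643, 0.0, 322.052214713907], [0.0, 394.4488249908643, 201.29661098316967], [0.0, 0.0, 1.0]] [ 552. -678.  873.]
case [([280.1, 153.7, 80.5, 92.1], 0.57)]
flap_a [([344.9, 152.6, 21.2, 66.8], 0.91), ([280.4, 156.9, 16.9, 64.2], 0.79)]
flap_b [([344.9, 152.6, 21.2, 66.8], 0.91), ([280.4, 156.9, 16.9, 64.2], 0.79)]
rod [([275.3, 301.8, 109.7, 16.9], 0.6)]
stand [([301.4, 301.2, 77.1, 40.0], 0.67)]
tray [([290.0, 138.2, 66.9, 35.1], 0.92)]
eye_a [([344.0, 152.1, 19.8, 66.3], 0.9), ([279.7, 155.5, 19.8, 65.0], 0.56)]
eye_b [([344.0, 152.1, 19.8, 66.3], 0.9), ([279.7, 155.5, 19.8, 65.0], 0.56)]
```

View pics/a.png

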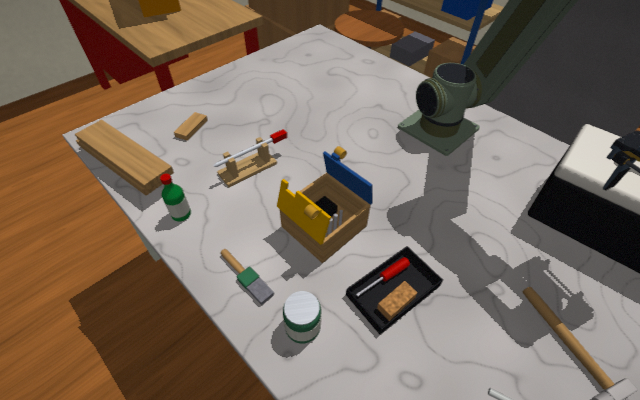

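View pics/b.png

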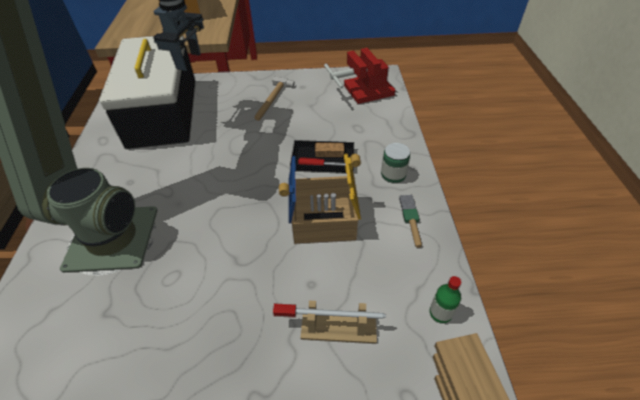

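```bash
python3 - <<'E'
import cv2,numpy as np
def tile(c,x,y,w,h,k):
    im=cv2.cvtColor(np.load(c+'.npz')['color'],4)[y:y+h,x:x+w]
    im=cv2.resize(im,None,fx=k,fy=k,interpolation=cv2.INTER_CUBIC)
    for i in range(0,w,10): cv2.putText(im,str(x+i) if i%20==0 else '|',(int((i+.5)*k),9),0,.33,(255,0,255),1)
    for i in range(10,h,10): cv2.putText(im,str(y+i)+'-',(0,int((i+.5)*k)+3),0,.33,(255,0,255),1)
    return im
a=tile('scene',270,140,105,125,4);b=tile('side',274,140,95,125,4)
cv2.imwrite('pics/c.png',np.hstack([a,b])[:, :800])
a=tile('scene',205,122,90,72,4);b=tile('side',270,295,120,50,4)
o=np.zeros((500,480,3),np.uint8);o[:288,:360]=a;o[290:490]=b;cv2.imwrite('pics/d.png',o)
E
```

```text
(no output)
```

View pics/c.png

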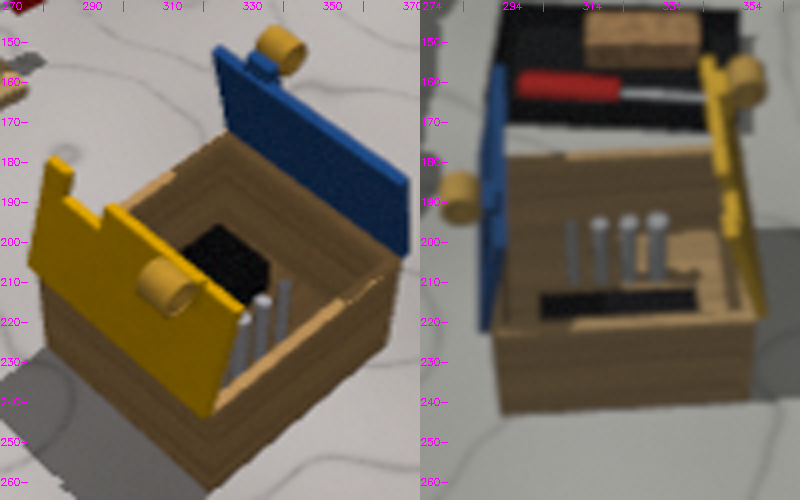

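View pics/d.png

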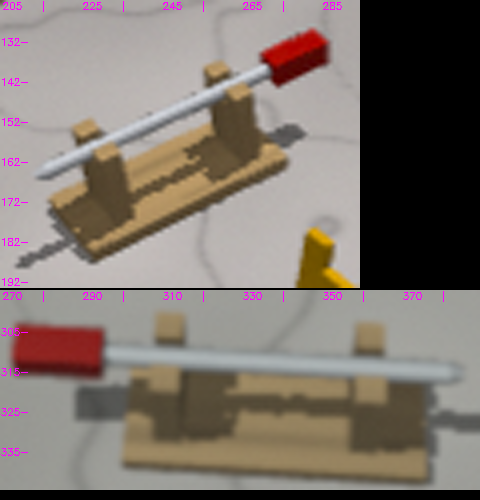

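```bash
cat > fit.py <<'E'
import numpy as np
from scipy.optimize import least_squares
C={c:np.load(c+'.npz') for c in('scene','side')}
def proj(c,X):
    p=C[c]['R']@np.array(X,float)+C[c]['t'];q=C[c]['intrinsics']@p;return q[:2]/q[2]
def W(p,X): # p = x,y,yaw
    c,s=np.cos(p[2]),np.sin(p[2]);return np.array([p[0]+c*X[0]-s*X[1],p[1]+s*X[0]+c*X[1],X[2]])
def flap(w,ang,l,y,h): # l along from hinge, h out of the underside
    u=l*np.cos(ang)-h*np.sin(ang); z=90+l*np.sin(ang)+h*np.cos(ang)
    return np.array([(-85+u) if w=='a' else 85-u,y,z])
E
python3 - <<'E'
from fit import *
O=[('scene','c',(85,80,0),(322.5,263)),('scene','c',(85,-80,0),(282.5,227)),('scene','c',(-85,80,0),(367,226.7)),
('side','c',(-85,-80,0),(294.5,243.7)),('side','c',(85,-80,0),(357,240.2)),
('scene','b',(0,80,8),(321.2,243.7)),('scene','b',(0,-80,8),(277,206.2)),('scene','b',(85,80,8),(330,218)),('scene','b',(85,-80,8),(282,179.2)),
('scene','a',(85,-80,0),(324,152.7)),('scene','a',(0,-80,0),(327,172.7)),('scene','a',(0,80,0),(372,204)),('scene','a',(85,80,0),(372,185.7)),
('side','a',(0,-80,8),(288.7,222.7)),('side','b',(0,-80,8),(360.5,219.2)),('side','b',(85,80,0),(344,153.7)),
('side','a',(85,-45,28),(284,189.2)),('scene','a',(85,-45,28),(340.7,152.7)),('side','b',(85,45,28),(355.7,160.5)),('scene','b',(85,45,28),(312,211.5))]
def res(p):
    return np.array([proj(c,W(p,X if w=='c' else flap(w,p[3] if w=='a' else p[4],*X)))-uv for c,w,X,uv in O])
r=least_squares(lambda p:res(p).ravel(),[500,100,0,1.4,1.4],loss='soft_l1',x_scale=[100,100,1,1,1])
p=r.x;print('case',p[:2],np.degrees(p[2]),p[3:])
for o,e in zip(O,res(p)):print(o[:3],e.round(1))
J=np.linalg.inv(r.jac.T@r.jac);print('sd',np.sqrt(np.diag(J)))
R=[('scene',220,(214.5,165)),('scene',-25,(285,133.5)),('scene',25,(272.7,140)),('side',220,(385.7,315.7)),('side',-25,(273.5,310)),('side',25,(295.7,310.7))]
f=lambda q:np.array([proj(c,W(q,(x,0,70)))-uv for c,x,uv in R])
r=least_squares(lambda q:f(q).ravel(),[500,-200,0],loss='soft_l1',x_scale=[100,100,1]);q=r.x
print('rod',q[:2],np.degrees(q[2]));print(f(q).round(1).tolist())
np.save('case.npy',p);np.save('rod.npy',q)
for w,a in(('a',p[3]),('b',p[4])):
    for l in(75,85):print(w,l,W(p,flap(w,a,l,0,0)).round(0),W(p,flap(w,a,l,0,8)).round(0))
print('eyes shut',W(p,(0,-45,118)),W(p,(0,45,118)))
E
```

```text
case [582.22265461  27.58853857] -0.04320445673889814 [1.39616233 1.28695401]
('scene', 'c', (85, 80, 0)) [0.1 0.7]
('scene', 'c', (85, -80, 0)) [-1.1 -0.4]
('scene', 'c', (-85, 80, 0)) [ 0.  -0.7]
('side', 'c', (-85, -80, 0)) [-1.6 -0.3]
('side', 'c', (85, -80, 0)) [-1.5 -0.3]
('scene', 'b', (0, 80, 8)) [-0.2  1.4]
('scene', 'b', (0, -80, 8)) [-0.4  0.4]
('scene', 'b', (85, 80, 8)) [-0.7  0. ]
('scene', 'b', (85, -80, 8)) [-0.3  0.4]
('scene', 'a', (85, -80, 0)) [-0.8 -0.3]
('scene', 'a', (0, -80, 0)) [-0.5 -0.2]
('scene', 'a', (0, 80, 0)) [-1.2  1. ]
('scene', 'a', (85, 80, 0)) [-1.3  0.1]
('side', 'a', (0, -80, 8)) [-1.4 -0.2]
('side', 'b', (0, -80, 8)) [-0.2 -0.8]
('side', 'b', (85, 80, 0)) [-1.1 -0.2]
('side', 'a', (85, -45, 28)) [-1.6 -0.3]
('scene', 'a', (85, -45, 28)) [-0. -0.]
('side', 'b', (85, 45, 28)) [-1.1 -0.8]
('scene', 'b', (85, 45, 28)) [-0.1  0.6]
sd [1.15159788 0.79405964 0.00696967 0.02490044 0.02244769]
rod [ 480.72851695 -279.34534904] -7.179099478263868
[[-1.5, 1.2], [-0.1, -0.2], [-1.5, -0.5], [-0.4, -0.0], [-0.7, -0.7], [-0.2, -0.1]]
a 75 [510.  28. 164.] [502.  28. 165.]
a 85 [512.  28. 174.] [504.  28. 175.]
b 75 [646.  28. 162.] [654.  28. 164.]
b 85 [643.  28. 172.] [651.  28. 174.]
eyes shut [582.18872191 -17.41144863 118.        ] [582.25658731  72.58852578 118.        ]
```

Emit:
apply_moves:
  increments:
    - [-1,0.0122,-0.0214,0,0,0,-7.05]
    - [-1,0.0122,-0.0214,0,0,0,-7.05]
    - [-1,0.0122,-0.0214,0,0,0,-7.05]
    - [-1,0.0122,-0.0214,0,0,0,-7.05]
    - [-1,0.0122,-0.0214,0,0,0,-7.05]

```text
time_s: 1.32
ee_pos: [236.7, 439.6, 228.0]
ee_rot: [180.0, 0.0, 126.7]
force: [1.8, -0.1, 0.2]
gripper_width: 60.6
gripper_force: 0.0
```

Emit:
apply_moves:
  increments:
    - [-1,0.0122,-0.0214,0,0,0,-7.05]
    - [-1,0.0122,-0.0214,0,0,0,-7.05]
    - [-1,0.0122,-0.0214,0,0,0,-7.05]
    - [-1,0.0122,-0.0214,0,0,0,-7.05]
    - [-1,0.0122,-0.0214,0,0,0,-7.05]

```text
time_s: 1.73
ee_pos: [297.7, 332.6, 228.1]
ee_rot: [180.0, -0.0, 91.4]
force: [0.0, 0.3, 0.2]
gripper_width: 27.7
gripper_force: 0.0
```

Emit:
apply_moves:
  increments:
    - [-1,0.0122,-0.0214,0,0,0,-7.05]
    - [-1,0.0122,-0.0214,0,0,0,-7.05]
    - [-1,0.0122,-0.0214,0,0,0,-7.05]
    - [-1,0.0122,-0.0214,0,0,0,-7.05]
    - [-1,0.0122,-0.0214,0,0,0,-7.05]

```text
time_s: 2.15
ee_pos: [358.8, 225.6, 228.2]
ee_rot: [180.0, -0.0, 56.2]
force: [-0.1, -0.6, -0.9]
gripper_width: 0.4
gripper_force: 0.0
```

Emit:
apply_moves:
  increments:
    - [-1,0.0122,-0.0214,0,0,0,-7.05]
    - [-1,0.0122,-0.0214,0,0,0,-7.05]
    - [-1,0.0122,-0.0214,0,0,0,-7.05]
    - [-1,0.0122,-0.0214,0,0,0,-7.05]
    - [-1,0.0122,-0.0214,0,0,0,-7.05]

```text
time_s: 2.57
ee_pos: [419.8, 118.5, 228.2]
ee_rot: [180.0, -0.0, 20.9]
force: [0.3, 0.9, 0.0]
gripper_width: 0.3
gripper_force: 0.0
```

Emit:
apply_moves:
  increments:
    - [-1,0.0122,-0.0214,0,0,0,-7.05]
    - [-1,0.0122,-0.0214,0,0,0,-7.05]
    - [-1,0.0122,-0.0214,0,0,0,-7.05]
    - [-1,0,0,0,0,0,0]

```text
time_s: 2.9
ee_pos: [457.9, 52.6, 228.1]
ee_rot: [179.9, -0.1, -0.3]
force: [1.0, -0.2, -0.1]
gripper_width: 0.5
gripper_force: 0.0
```

Emit:
apply_moves:
  increments:
    - [-1,0,0,-0.031,0,0,0]
    - [-1,0,0,-0.031,0,0,0]
    - [-1,0.011,0,0.001,0,0,0]
    - [-1,0.011,0,0.001,0,0,0]
    - [-1,0.011,0,0,0,0,0]

```text
time_s: 3.32
ee_pos: [491.2, 55.9, 169.8]
ee_rot: [-180.0, -0.2, 0.2]
force: [-2.3, 0.5, -0.1]
gripper_width: 0.4
gripper_force: 1.2
```

Emit:
apply_moves:
  increments:
    - [-1,0.009,0,-0.0025,0,0,0]
    - [-1,0.009,0,-0.0025,0,0,0]
    - [-1,0.008,0,-0.0055,0,0,0]
    - [-1,0.008,0,-0.0055,0,0,0]

```text
time_s: 3.65
ee_pos: [525.1, 55.7, 152.7]
ee_rot: [-180.0, -0.2, 0.1]
force: [-0.4, 1.2, 2.7]
gripper_width: 0.5
gripper_force: 1.3
```

Emit:
apply_moves:
  increments:
    - [-1,0.006,0,-0.0076,0,0,0]
    - [-1,0.006,0,-0.0076,0,0,0]
    - [-1,0.003,0,-0.006,0,0,0]
    - [-1,0.003,0,-0.006,0,0,0]

```text
time_s: 3.98
ee_pos: [541.5, 55.4, 123.9]
ee_rot: [180.0, -0.0, 0.1]
force: [0.7, -0.0, 3.3]
gripper_width: 0.7
gripper_force: 1.1
```

Emit:
apply_moves:
  increments:
    - [-1,0.0015,0,-0.006,0,0,0]
    - [-1,0.0015,0,-0.006,0,0,0]
    - [-1,0,0,0,0,0,0]

```text
time_s: 4.23
ee_pos: [543.7, 55.4, 112.4]
ee_rot: [180.0, 0.1, 0.1]
force: [-0.4, -0.3, 0.1]
gripper_width: 0.5
gripper_force: 0.0
```

Emit:
apply_moves:
  increments:
    - [-1,0.001,0,-0.001,0,0,0]
    - [-1,0,0,-0.001,0,0,0]
    - [-1,0,0,-0.0005,0,0,0]
    - [-1,0,0,0,0,0,0]

```text
time_s: 4.57
ee_pos: [543.7, 55.4, 112.1]
ee_rot: [180.0, 0.1, 0.1]
force: [-5.6, 0.1, 17.7]
gripper_width: 0.4
gripper_force: 8.4
```

Emit:
apply_moves:
  increments:
    - [-1,0,0,0,0,0,0]
    - [-1,0,0,0,0,0,0]
    - [-1,0,0,0.04,0,0,0]
    - [-1,0,0,0.04,0,0,0]
    - [-1,0,0,0.041,0,0,0]

```text
time_s: 4.98
ee_pos: [543.3, 55.3, 231.3]
ee_rot: [180.0, 0.2, 0.1]
force: [1.1, 1.1, 0.3]
gripper_width: 0.4
gripper_force: 0.0
```

Emit:
apply_moves:
  increments:
    - [-1,0.034,-0.007,0,0,0,0]
    - [-1,0.034,-0.007,0,0,0,0]
    - [-1,0.034,-0.007,0,0,0,0]
    - [-1,0.034,-0.007,0,0,0,0]
    - [-1,0.034,-0.007,0,0,0,0]

```text
time_s: 5.4
ee_pos: [715.5, 20.0, 230.2]
ee_rot: [180.0, 0.1, 0.1]
force: [0.8, -0.5, 0.8]
gripper_width: 0.5
gripper_force: 0.0
```

```bash
python3 - <<'E'
from workcell import status,cams
import cv2,numpy as np
im=[cams.grab_frame(c)['color'] for c in('scene','side')]
a=im[0][120:270,230:400];b=im[1][120:270,240:410]
cv2.imwrite('pics/e.png',cv2.resize(cv2.cvtColor(np.hstack([a,b]),4),None,fx=2.3,fy=2.3,interpolation=2))
print(status.state()['ee_pos'],status.state()['qpos'])
E
```

```text
[717.99720608  19.07556009 227.382859  ] [ 6.24359227e-01  3.17983374e+01  6.77793923e+01 -4.50585399e-02
  8.05415873e+01  9.06113341e+01]
```

View pics/e.png

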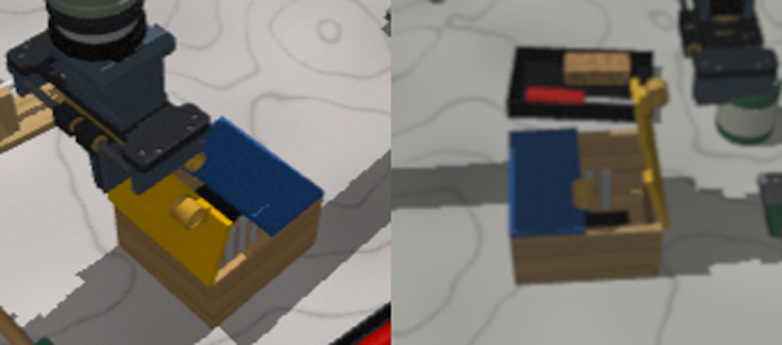

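The blue flap lies level in both views, the yellow one is still up, and the gripper is beyond it.

Emit:
apply_moves:
  increments:
    - [-1,0,0,-0.031,0,0,0]
    - [-1,0,0,-0.031,0,0,0]
    - [-1,-0.014,0,-0.001,0,0,0]
    - [-1,-0.014,0,-0.001,0,0,0]
    - [-1,-0.014,0,0,0,0,0]

```text
time_s: 5.92
ee_pos: [670.9, 20.6, 165.1]
ee_rot: [180.0, 0.2, 0.1]
force: [3.1, -0.3, 0.0]
gripper_width: 0.5
gripper_force: 1.3
```

Emit:
apply_moves:
  increments:
    - [-1,-0.009,0,-0.0025,0,0,0]
    - [-1,-0.009,0,-0.0025,0,0,0]
    - [-1,-0.0075,0,-0.005,0,0,0]
    - [-1,-0.0075,0,-0.005,0,0,0]

```text
time_s: 6.25
ee_pos: [639.4, 20.7, 152.3]
ee_rot: [180.0, -0.1, 0.1]
force: [3.0, 1.0, 0.4]
gripper_width: 0.4
gripper_force: 1.1
```

Emit:
apply_moves:
  increments:
    - [-1,-0.006,0,-0.007,0,0,0]
    - [-1,-0.006,0,-0.007,0,0,0]
    - [-1,-0.003,0,-0.0055,0,0,0]
    - [-1,-0.003,0,-0.0055,0,0,0]

```text
time_s: 6.58
ee_pos: [621.2, 20.6, 126.7]
ee_rot: [-180.0, 0.0, 0.1]
force: [1.7, 0.6, 2.3]
gripper_width: 0.4
gripper_force: 0.9
```

Emit:
apply_moves:
  increments:
    - [-1,-0.0015,0,-0.006,0,0,0]
    - [-1,-0.0015,0,-0.004,0,0,0]
    - [-1,0,0,0,0,0,0]

```text
time_s: 6.83
ee_pos: [617.8, 20.4, 115.9]
ee_rot: [180.0, 0.2, 0.1]
force: [-0.4, 0.4, -0.2]
gripper_width: 0.3
gripper_force: 0.0
```

Emit:
apply_moves:
  increments:
    - [-1,0,0,-0.003,0,0,0]
    - [-1,0,0,-0.002,0,0,0]
    - [-1,0,0,-0.0015,0,0,0]
    - [-1,0,0,0,0,0,0]
    - [-1,0,0,0,0,0,0]

```text
time_s: 7.25
ee_pos: [618.3, 20.4, 112.2]
ee_rot: [180.0, 0.0, 0.1]
force: [-4.6, 0.0, 9.2]
gripper_width: 0.6
gripper_force: 4.7
```

Emit:
apply_moves:
  increments:
    - [-1,0,0,-0.0007,0,0,0]
    - [-1,0,0,0,0,0,0]
    - [-1,0,0,0.04,0,0,0]
    - [-1,0,0,0.04,0,0,0]
    - [-1,0,0,0.04,0,0,0]

```text
time_s: 7.67
ee_pos: [618.4, 20.4, 230.8]
ee_rot: [180.0, 0.1, 0.1]
force: [0.2, 0.0, 0.4]
gripper_width: 0.6
gripper_force: 0.0
```

Emit:
apply_moves:
  increments:
    - [1,-0.02,-0.03,0.018,0,0,-0.4]
    - [1,-0.02,-0.03,0.018,0,0,0]
    - [1,-0.02,-0.03,0.018,0,0,0]
    - [1,0,0,0,0,0,0]
    - [1,0,0,0,0,0,0]

```text
time_s: 8.08
ee_pos: [558.8, -70.8, 285.4]
ee_rot: [180.0, -0.2, -0.5]
force: [-0.0, -0.1, -0.9]
gripper_width: 30.9
gripper_force: 0.0
```

```bash
python3 - <<'E'
from workcell import status,cams
import cv2,numpy as np
im=[]
for c in('scene','side','wrist'):
    f=cams.grab_frame(c);im.append(f['color']);np.savez(c+'2.npz',**{k:np.array(f[k]) for k in('color','intrinsics','R','t')})
print(status.state()['ee_pos'],(-f['R'].T@f['t']),f['R'].round(2).tolist(),f['intrinsics'][0])
a=cv2.resize(im[0][150:250,270:390],None,fx=3,fy=3,interpolation=2);b=cv2.resize(im[1][150:250,270:390],None,fx=3,fy=3,interpolation=2)
o=np.vstack([np.hstack([a,b])[:, :640],im[2]])[:, :]
cv2.imwrite('pics/f.png',cv2.cvtColor(np.vstack([np.hstack([a,b])[:200,:640],im[2]]),4))
E
```

```text
[559.03402562 -68.75541791 282.89015132] [627.05112339 -69.55519194 440.25344844] [[-0.01, -1.0, -0.0], [-0.97, 0.01, 0.25], [-0.25, 0.0, -0.97]] [354.21414912   0.         314.2910059 ]
```

View pics/f.png

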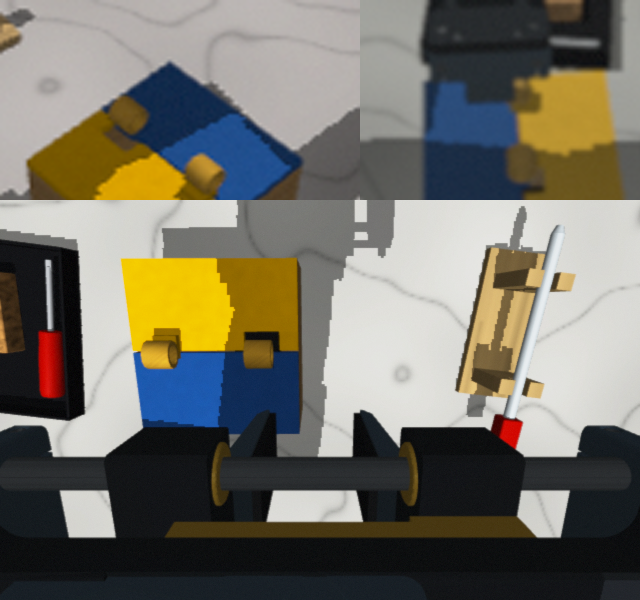

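Both flaps are down, and the bushings are in line at wrist rows near 153, columns about 160 and 258. The rod is seen from its tip at (559,27) to its handle at (510,230).

```bash
cat >> fit.py <<'E'
def load(c):C[c]=np.load(c+'.npz')
E
python3 - <<'E'
from fit import *
import cv2
for c in('scene2','side2','wrist2'):load(c)
im=C['wrist2']['color'];h=cv2.cvtColor(im,cv2.COLOR_RGB2HSV).astype(int)
H,S,V=h[...,0],h[...,1],h[...,2]
blue=(H>100)&(H<125)&(S>120);blue[:130]=0;blue[236:]=0;blue[:,:100]=0;blue[:,310:]=0
# right edge, top edge of flaps: colour saturation vs table
sat=(S>110).astype(np.uint8);sat[:50]=0;sat[:,:100]=0;sat[:,310:]=0;sat[237:]=0
for r in(70,90,110,130,180,200,220):
    x=np.where(sat[r])[0];print(r,x.min(),x.max(),end='; ')
print()
for c in(140,180,220,260,290):
    y=np.where(sat[:,c])[0];b=np.where(blue[:,c])[0];print(c,y.min(),y.max(),'blue top',b.min(),end='; ')
print()
# brass rows
for c in(150,155,160,165,170,250,255,260,265,270):
    col=im[135:180,c].astype(int);print(c,[(135+i,*v) for i,v in enumerate(col) if i>3 and i<36 ][0::2] if c in(160,258,255) else '')
p=np.load('case.npy')
for n,X in(('ytl',(85,80,98)),('ytr',(85,-80,98)),('seamR',(0,-80,98)),('blueR',(-85,-80,98)),('ea',(0,-45,118)),('eb',(0,45,118)),('ea_endL',(0,-33,118)),('ea_endR',(0,-57,118))):print(n,proj('wrist2',W(p,X)).round(1),end=' ')
# rod
bar=(S<40)&(V>150);bar[:20]=0
q=np.load('rod.npy');print('\nrod',[proj('wrist2',W(q,(x,0,70))).round(1).tolist() for x in(25,50,100,150,200,220)])
for r in(40,60,100,140,180,210):print(r,[(c,im[r,c].tolist()) for c in range(500,575) if abs(c-(559-(r-27)*.243))<11][::2])
E
```

```text
70 122 299; 90 125 299; 110 127 300; 130 130 300; 180 137 300; 200 140 301; 220 142 298; 
140 58 206 blue top 157; 180 58 227 blue top 158; 220 58 227 blue top 152; 260 58 213 blue top 169; 290 58 233 blue top 152; 
150 
155 
160 [(139, np.int64(140), np.int64(100), np.int64(0)), (141, np.int64(100), np.int64(74), np.int64(19)), (143, np.int64(122), np.int64(89), np.int64(24)), (145, np.int64(146), np.int64(108), np.int64(26)), (147, np.int64(174), np.int64(131), np.int64(33)), (149, np.int64(192), np.int64(144), np.int64(39)), (151, np.int64(204), np.int64(155), np.int64(40)), (153, np.int64(219), np.int64(169), np.int64(42)), (155, np.int64(221), np.int64(172), np.int64(43)), (157, np.int64(229), np.int64(180), np.int64(49)), (159, np.int64(233), np.int64(186), np.int64(49)), (161, np.int64(231), np.int64(182), np.int64(47)), (163, np.int64(229), np.int64(180), np.int64(45)), (165, np.int64(225), np.int64(173), np.int64(45)), (167, np.int64(196), np.int64(149), np.int64(41)), (169, np.int64(69), np.int64(96), np.int64(163))]
165 
170 
250 
255 [(139, np.int64(25), np.int64(21), np.
[... 1921 characters left out ...]
2]), (529, [212, 221, 226]), (531, [230, 235, 237]), (533, [231, 236, 239]), (535, [211, 220, 224]), (537, [198, 199, 195]), (539, [200, 200, 196]), (541, [206, 205, 201])]
180 [(511, [202, 170, 104]), (513, [178, 149, 96]), (515, [168, 158, 137]), (517, [190, 200, 203]), (519, [224, 230, 233]), (521, [233, 238, 241]), (523, [226, 232, 234]), (525, [145, 147, 144]), (527, [75, 62, 38]), (529, [76, 63, 41]), (531, [88, 76, 58])]
210 [(504, [140, 143, 141]), (506, [116, 123, 126]), (508, [171, 179, 183]), (510, [208, 216, 220]), (512, [233, 238, 240]), (514, [231, 236, 238]), (516, [213, 221, 224]), (518, [194, 194, 190]), (520, [200, 200, 196]), (522, [207, 208, 203]), (524, [215, 215, 210])]
```

Emit:
apply_moves:
  increments:
    - [1,-0.013,-0.035,-0.013,0,0,-1.4]
    - [1,-0.013,-0.035,-0.013,0,0,-1.4]
    - [1,-0.013,-0.035,-0.013,0,0,-1.4]
    - [1,-0.013,-0.035,-0.013,0,0,-1.4]
    - [1,-0.013,-0.035,-0.013,0,0,-1.1]

```text
time_s: 8.65
ee_pos: [493.8, -244.7, 217.1]
ee_rot: [-179.9, 0.1, -6.9]
force: [0.3, 0.2, -0.0]
gripper_width: 75.9
gripper_force: 0.0
```

Emit:
apply_moves:
  increments:
    - [1,-0.013,-0.035,-0.013,0,0,0]
    - [1,0,0,0,0,0,0]
    - [1,0,0,0,0,0,0]
    - [1,0,0,0,0,0,0]

```text
time_s: 8.98
ee_pos: [481.5, -278.7, 205.2]
ee_rot: [-179.9, 0.1, -7.0]
force: [-0.2, 0.8, 0.2]
gripper_width: 91.2
gripper_force: 0.0
```

Emit:
apply_moves:
  increments:
    - [1,0,0,-0.035,0,0,0]
    - [1,0,0,-0.035,0,0,0]
    - [1,0,0,-0.035,0,0,0]
    - [1,0,0,-0.035,0,0,0]
    - [1,-0.0005,-0.0005,0,0,0,-0.2]

```text
time_s: 9.4
ee_pos: [477.5, -275.8, 60.4]
ee_rot: [-179.7, 0.7, -7.0]
force: [-1.3, -1.3, -0.1]
gripper_width: 90.9
gripper_force: 0.0
```

Emit:
apply_moves:
  increments:
    - [-1,0,0,0,0,0,0]
    - [-1,0,0,0,0,0,0]
    - [-1,0,0,0,0,0,0]
    - [-1,0,0,0,0,0,0]
    - [-1,0,0,0,0,0,0]
  newtons: 40

```text
time_s: 9.82
ee_pos: [481.4, -280.5, 67.9]
ee_rot: [179.9, -0.2, -7.2]
force: [-0.2, -0.3, -0.1]
gripper_width: 60.6
gripper_force: 0.0
```

Emit:
apply_moves:
  increments:
    - [-1,0,0,0,0,0,0]
    - [-1,0,0,0,0,0,0]
    - [-1,0,0,0,0,0,0]
    - [-1,0,0,0,0,0,0]
    - [-1,0,0,0,0,0,0]

```text
time_s: 10.23
ee_pos: [480.3, -280.1, 66.0]
ee_rot: [180.0, 0.0, -7.2]
force: [-0.8, 0.1, 0.5]
gripper_width: 27.3
gripper_force: 0.0
```

Emit:
apply_moves:
  increments:
    - [-1,0,0,0,0,0,0]
    - [-1,0,0,0,0,0,0]
    - [-1,0,0,0,0,0,0]
    - [-1,0,0,0,0,0,0]

```text
time_s: 10.57
ee_pos: [480.3, -280.0, 66.0]
ee_rot: [-180.0, 0.0, -7.2]
force: [0.4, -0.8, -0.4]
gripper_width: 21.8
gripper_force: 40.0
```

Emit:
apply_moves:
  increments:
    - [-1,0,0,0.005,0,0,0]
    - [-1,0,0,0.01,0,0,0]
    - [-1,0,0,0.01,0,0,0]
    - [-1,0,0,0.01,0,0,0]
    - [-1,0,0,0.01,0,0,0]

```text
time_s: 10.98
ee_pos: [480.7, -280.3, 112.7]
ee_rot: [180.0, -0.1, -7.2]
force: [0.7, -0.5, -0.3]
gripper_width: 21.5
gripper_force: 40.0
```

Emit:
apply_moves:
  increments:
    - [-1,0.0056,0,0.015,0,0,5.4]
    - [-1,0.0056,0,0,0,0,5.4]
    - [-1,0.0056,0,0,0,0,5.4]
    - [-1,0.0056,0,0,0,0,5.4]
    - [-1,0.0056,0,0,0,0,5.4]

```text
time_s: 11.4
ee_pos: [508.9, -280.2, 127.4]
ee_rot: [179.9, -0.1, 20.1]
force: [0.3, -0.3, -0.0]
gripper_width: 21.9
gripper_force: 40.0
```

Emit:
apply_moves:
  increments:
    - [-1,0.0056,0,0,0,0,5.4]
    - [-1,0.0056,0,0,0,0,5.4]
    - [-1,0.0056,0,0,0,0,5.4]
    - [-1,0.0056,0,0,0,0,5.4]
    - [-1,0.0056,0,0,0,0,5.4]

```text
time_s: 11.82
ee_pos: [536.9, -280.2, 127.2]
ee_rot: [179.9, -0.0, 47.1]
force: [-0.8, 0.2, -1.2]
gripper_width: 21.8
gripper_force: 40.0
```

Emit:
apply_moves:
  increments:
    - [-1,0.0056,0,0,0,0,5.4]
    - [-1,0.0056,0,0,0,0,5.4]
    - [-1,0.0056,0,0,0,0,5.4]
    - [-1,0.0056,0,0,0,0,5.4]
    - [-1,0.0056,0,0,0,0,5.4]

```text
time_s: 12.23
ee_pos: [564.9, -280.2, 127.2]
ee_rot: [179.9, 0.0, 74.1]
force: [1.2, 0.7, -1.2]
gripper_width: 22.0
gripper_force: 40.0
```

Emit:
apply_moves:
  increments:
    - [-1,0.0056,0,0,0,0,5.4]
    - [-1,0.006,0,0,0,0,5.4]
    - [-1,0.006,0,0,0,0,5.4]
    - [-1,0,0,0,0,0,0]
    - [-1,0,0,0,0,0,0]

```text
time_s: 12.65
ee_pos: [582.2, -280.1, 126.8]
ee_rot: [180.0, 0.0, 89.9]
force: [0.9, -0.1, -0.5]
gripper_width: 21.6
gripper_force: 40.0
```

Emit:
apply_moves:
  increments:
    - [-1,0,0,-0.003,0,0,0]
    - [-1,0,0,-0.003,0,0,0]
    - [-1,0,0,-0.003,0,0,0]
    - [-1,0,0,0,0,0,0]
    - [-1,0,0,0,0,0,0]

```text
time_s: 13.07
ee_pos: [581.6, -280.0, 116.7]
ee_rot: [-180.0, -0.0, 90.0]
force: [0.2, 0.2, -0.2]
gripper_width: 22.0
gripper_force: 40.0
```

```bash
python3 - <<'E'
from workcell import status,cams
import cv2,numpy as np
im=[]
for c in('scene','side','wrist'):
    f=cams.grab_frame(c);im.append(cv2.cvtColor(f['color'],4));np.savez(c+'3.npz',**{k:np.array(f[k]) for k in('color','intrinsics','R','t')})
s=status.state();print(s['ee_pos'],s['ee_rot'],(-f['R'].T@f['t']),f['R'].round(2).tolist())
a=cv2.resize(im[0][110:240,255:355],None,fx=4,fy=4,interpolation=2)[:,:400];b=cv2.resize(im[1][170:300,280:380],None,fx=4,fy=4,interpolation=2)
cv2.imwrite('pics/g.png',np.hstack([a,b]));cv2.imwrite('pics/h.png',im[2])
E
```

```text
[ 582.01855296 -280.10641625  117.14455059] [1.79988718e+02 3.13314524e-03 8.99879695e+01] [ 580.53141434 -210.67816215  274.06300404] [[1.0, -0.0, -0.0], [-0.0, -0.97, 0.25], [-0.0, -0.25, -0.97]]
```

View pics/g.png

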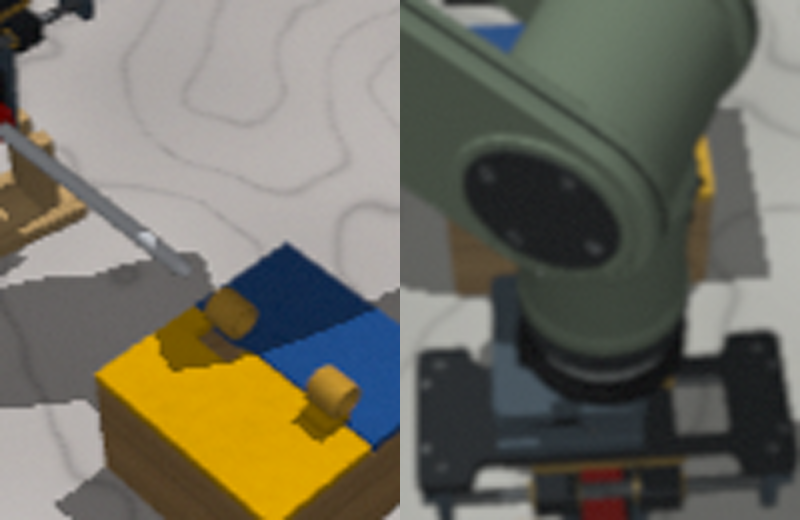

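View pics/h.png

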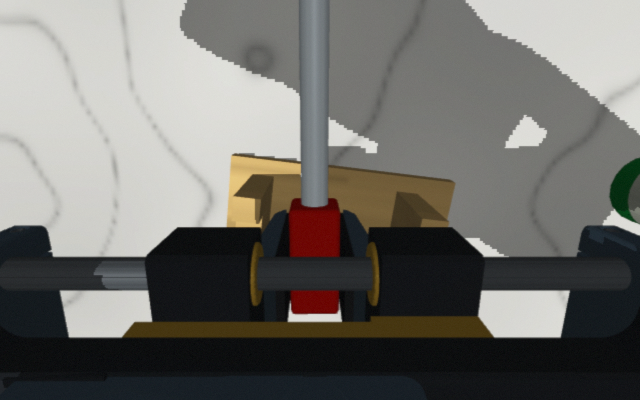

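```bash
python3 - <<'E'
from fit import *
import cv2
for c in('scene3','wrist3'):load(c)
for x in(580,582,584):
  for z in(117,119,121,123):
    print(x,z,*[proj('scene3',(x,y,z)).round(2).tolist() for y in(-60,-70,-120,-200)])
im=C['scene3']['color'].astype(int)
for c in(265,275,285,295):
    print(c,[(r,int(im[r,c].sum()/3),int(im[r,c,0]-im[r,c,2])) for r in range(135+int((c-262)*.95)-2,135+int((c-262)*.95)+16)])
print([(c,r,im[r,c].tolist()) for c,r in zip(range(295,308),[171,172,173,174,174,175,176,177,178,178,179,180,181])])
p=np.load('case.npy')
for X in((0,-45,118),(0,45,118),(0,-57,118)):print(proj('scene',W(p,X)).round(2))
w=C['wrist3']['color'].astype(int).sum(2)//3
for r in(5,60,120,180):print(r,[(c,w[r,c]) for c in range(294,334)if abs(w[r,c]-w[r,c-1])>25])
print([(z,proj('wrist3',(582,-60,z)).round(1),proj('wrist3',(582,-150,z)).round(1)) for z in(118,121)])
E
```

```text
580 117 [302.12, 179.42] [299.53, 177.41] [286.93, 167.62] [267.91, 152.84]
580 119 [302.1, 178.89] [299.51, 176.88] [286.89, 167.08] [267.84, 152.3]
580 121 [302.09, 178.36] [299.49, 176.34] [286.84, 166.54] [267.78, 151.76]
580 123 [302.07, 177.82] [299.46, 175.81] [286.8, 166.01] [267.71, 151.22]
582 117 [301.55, 179.81] [298.96, 177.79] [286.36, 167.98] [267.35, 153.18]
582 119 [301.53, 179.28] [298.94, 177.26] [286.32, 167.45] [267.28, 152.64]
582 121 [301.51, 178.74] [298.92, 176.73] [286.27, 166.91] [267.21, 152.1]
582 123 [301.5, 178.21] [298.89, 176.19] [286.23, 166.37] [267.14, 151.56]
584 117 [300.98, 180.2] [298.39, 178.17] [285.79, 168.34] [266.78, 153.52]
584 119 [300.96, 179.66] [298.37, 177.64] [285.75, 167.81] [266.71, 152.98]
584 121 [300.94, 179.13] [298.34, 177.11] [285.7, 167.27] [266.64, 152.44]
584 123 [300.92, 178.6] [298.32, 176.57] [285.66, 166.74] [266.57, 151.9]
265 [(135, 177, 8), (136, 178, 7), (137, 180, 8), (138, 180, 7), (139, 179, 6), (140, 181, 7), (141, 181, 8), (142, 165, 34), (143, 145, 76), (144, 143, 81), (145, 146, 83), (146, 104, 53), (147, 9
[... 858 characters left out ...]
, 3), (178, 100, 4), (179, 99, 4), (180, 100, 3), (181, 99, 4)]
[(295, 171, [108, 109, 111]), (296, 172, [106, 108, 111]), (297, 173, [109, 109, 114]), (298, 174, [108, 110, 113]), (299, 174, [104, 105, 109]), (300, 175, [106, 107, 112]), (301, 176, [109, 110, 114]), (302, 177, [107, 108, 112]), (303, 178, [100, 97, 97]), (304, 178, [100, 96, 95]), (305, 179, [99, 96, 95]), (306, 180, [99, 96, 96]), (307, 181, [103, 100, 98])]
[312.81 188.39]
[338.31 208.26]
[309.58 185.87]
5 []
60 []
120 [(300, np.int64(143)), (301, np.int64(100)), (328, np.int64(153)), (329, np.int64(208))]
180 []
[(118, array([ 318.9, -379.7]), array([318.2, -59.5])), (121, array([ 319. , -392.4]), array([318.3, -63. ]))]
```

```bash
cat > prof.py <<'E'
from fit import *
import cv2,sys
def prof(tag,pts,x=582,z=118):
    load(tag);im=C[tag]['color'].astype(np.float32)
    for y in pts:
        a,b=proj(tag,(x,y-5,z)),proj(tag,(x,y+5,z));d=(b-a)/np.linalg.norm(b-a);n=np.array([-d[1],d[0]])
        c=(a+b)/2;ts=np.arange(-9,9.1,.5);P=(c+ts[:,None]*n).astype(np.float32)
        v=cv2.remap(im,P[:,:1],P[:,1:],cv2.INTER_LINEAR)[:,0]
        mm=(np.array([proj(tag,(x+1,y,z))-c,proj(tag,(x,y,z+1))-c])@n).round(3)
        print(tag,'y',y,c.round(1),'px per mm x,z',mm)
        print(' '.join(f'{t:g}:{int(q[0])},{int(q[1])},{int(q[2])}' for t,q in zip(ts,v)))
E
python3 - <<'E'
from prof import *
prof('scene3',[-23,-17,-13,68,73,78,-90,-110])
E
```

```text
scene3 y -23 [311.4 187.2] px per mm x,z [ 0.333 -0.207]
-9:15,40,73 -8.5:16,40,73 -8:18,41,74 -7.5:19,41,75 -7:16,40,73 -6.5:16,40,73 -6:20,41,69 -5.5:34,45,60 -5:57,53,47 -4.5:79,62,34 -4:93,70,26 -3.5:96,72,25 -3:100,74,24 -2.5:103,77,25 -2:105,79,27 -1.5:108,82,29 -1:109,83,29 -0.5:111,83,28 0:111,83,29 0.5:111,83,28 1:109,82,28 1.5:108,81,27 2:106,80,27 2.5:104,78,27 3:100,76,26 3.5:96,74,25 4:87,68,26 4.5:77,62,29 5:67,56,33 5.5:61,52,39 6:63,53,38 6.5:72,57,33 7:77,59,31 7.5:79,60,31 8:79,60,32 8.5:78,59,34 9:78,60,35
scene3 y -17 [313.  188.4] px per mm x,z [ 0.334 -0.208]
-9:16,39,73 -8.5:13,38,73 -8:12,38,73 -7.5:15,39,73 -7:17,40,74 -6.5:17,41,74 -6:22,42,70 -5.5:32,45,61 -5:55,52,44 -4.5:77,61,30 -4:88,67,25 -3.5:95,71,24 -3:100,75,24 -2.5:104,77,26 -2:107,80,27 -1.5:108,81,27 -1:107,80,26 -0.5:107,80,24 0:107,81,24 0.5:106,81,25 1:106,80,26 1.5:107,80,27 2:108,80,27 2.5:104,77,26 3:100,75,24 3.5:97,73,24 4:91,69,26 4.5:79,62,29 5:61,53,39 5.5:50,48,49 6:56,50,50 6.5:67,55,44 7:75,59,38 7.5:76,59,36 8:77,60,36 8.5:77,59,36 9:76,59,36
scene3 y -13 [314.1 189.3] px per mm x
[... 2661 characters left out ...]
.5:93,91,90 7:92,90,89 7.5:92,90,89 8:93,91,90 8.5:94,92,90 9:96,93,92
scene3 y -110 [288.8 169.6] px per mm x,z [ 0.32  -0.199]
-9:185,179,177 -8.5:185,180,177 -8:185,180,177 -7.5:185,180,178 -7:185,180,178 -6.5:185,181,177 -6:185,181,177 -5.5:185,180,178 -5:183,178,177 -4.5:174,169,168 -4:149,146,145 -3.5:121,120,120 -3:132,132,136 -2.5:155,157,162 -2:174,177,183 -1.5:157,160,165 -1:140,144,149 -0.5:121,125,129 0:111,112,116 0.5:120,118,121 1:144,140,141 1.5:167,162,160 2:180,174,172 2.5:186,180,178 3:188,182,180 3.5:188,182,179 4:188,182,180 4.5:188,182,180 5:186,181,179 5.5:185,181,178 6:182,178,175 6.5:179,175,172 7:170,166,163 7.5:158,153,151 8:155,151,148 8.5:139,135,133 9:117,113,112
```

Emit:
apply_moves:
  increments:
    - [-1,0.0024,0.004,-0.003,0,0,0]
    - [-1,0,0.004,0,0,0,0]
    - [-1,0,0.004,0,0,0,0]
    - [-1,0,0,0,0,0,0]
    - [-1,0,0,0,0,0,0]

```text
time_s: 13.63
ee_pos: [584.5, -267.6, 114.2]
ee_rot: [180.0, 0.0, 90.0]
force: [-0.3, 0.1, -0.9]
gripper_width: 21.8
gripper_force: 40.0
```

```bash
python3 - <<'E'
from workcell import status,cams
from prof import *
for c in('scene','side'):
    f=cams.grab_frame(c);np.savez(c+'4.npz',**{k:np.array(f[k]) for k in('color','intrinsics','R','t')})
s=status.state();print(s['ee_pos'],s['ee_rot'])
prof('scene4',[-60,-80,-110,-130])
E
```

```text
[ 584.47993597 -267.98793497  114.16803666] [1.79987280e+02 9.62549794e-03 9.00136994e+01]
scene4 y -60 [301.5 179.5] px per mm x,z [ 0.328 -0.204]
-9:182,177,175 -8.5:181,176,174 -8:182,177,175 -7.5:183,179,175 -7:182,178,174 -6.5:160,156,153 -6:130,126,125 -5.5:109,105,104 -5:103,100,99 -4.5:100,97,96 -4:100,97,97 -3.5:98,96,95 -3:95,93,92 -2.5:94,93,93 -2:96,96,99 -1.5:103,104,107 -1:108,110,113 -0.5:111,114,117 0:112,114,118 0.5:110,112,116 1:106,107,111 1.5:100,101,103 2:92,92,93 2.5:91,90,90 3:95,94,93 3.5:99,97,96 4:100,98,97 4.5:101,98,98 5:101,98,98 5.5:101,98,98 6:101,98,97 6.5:101,98,97 7:100,98,97 7.5:101,99,98 8:102,100,99 8.5:102,99,99 9:102,99,98
scene4 y -80 [296.4 175.5] px per mm x,z [ 0.325 -0.202]
-9:184,180,177 -8.5:185,180,177 -8:185,180,177 -7.5:186,180,178 -7:186,180,178 -6.5:185,181,178 -6:185,180,178 -5.5:186,180,178 -5:186,181,178 -4.5:186,181,178 -4:186,181,179 -3.5:186,181,179 -3:174,170,168 -2.5:142,140,140 -2:114,113,115 -1.5:108,108,112 -1:108,110,113 -0.5:109,111,114 0:110,111,114 0.5:110,111,114 1:106,106,110 1.5:99,100,103 2:94,94,95 2.5:95,94,94 3:
[... 728 characters left out ...]
77,172,170 7.5:173,168,166 8:169,165,163 8.5:169,164,162 9:168,163,161
scene4 y -130 [283.9 165.8] px per mm x,z [ 0.317 -0.197]
-9:181,176,173 -8.5:182,177,174 -8:183,178,175 -7.5:183,178,175 -7:182,178,174 -6.5:183,178,175 -6:184,179,176 -5.5:184,180,176 -5:184,180,176 -4.5:185,180,177 -4:185,180,177 -3.5:185,179,177 -3:173,169,167 -2.5:153,150,149 -2:128,127,128 -1.5:113,114,116 -1:107,108,112 -0.5:108,110,114 0:109,111,114 0.5:108,109,113 1:104,106,109 1.5:101,103,105 2:127,126,127 2.5:154,150,149 3:175,170,167 3.5:182,177,174 4:186,181,179 4.5:186,181,179 5:186,181,178 5.5:186,181,178 6:186,181,178 6.5:186,181,178 7:186,182,178 7.5:186,182,178 8:186,181,178 8.5:186,181,178 9:186,181,178
```

Emit:
apply_moves:
  increments:
    - [-1,0,0.005,0,0,0,0]
    - [-1,0,0.005,0,0,0,0]
    - [-1,0,0.004,0,0,0,0]
    - [-1,0,0.004,0,0,0,0]

```text
time_s: 14.07
ee_pos: [584.3, -249.4, 114.1]
ee_rot: [-180.0, -0.0, 90.0]
force: [-0.2, -0.1, -0.8]
gripper_width: 21.9
gripper_force: 40.0
```

Emit:
apply_moves:
  increments:
    - [-1,0,0.003,0,0,0,0]
    - [-1,0,0.003,0,0,0,0]
    - [-1,0,0.003,0,0,0,0]

```text
time_s: 14.32
ee_pos: [584.4, -240.7, 114.1]
ee_rot: [180.0, 0.0, 90.0]
force: [0.1, 0.2, -0.7]
gripper_width: 21.7
gripper_force: 40.0
```

Emit:
apply_moves:
  increments:
    - [-1,0,0.003,0,0,0,0]
    - [-1,0,0.003,0,0,0,0]
    - [-1,0,0.003,0,0,0,0]
    - [-1,0,0,0,0,0,0]

```text
time_s: 14.65
ee_pos: [584.4, -231.4, 114.1]
ee_rot: [-180.0, -0.0, 90.0]
force: [-0.6, -0.1, -0.9]
gripper_width: 21.5
gripper_force: 40.0
```

Emit:
apply_moves:
  increments:
    - [-1,0,0.004,0,0,0,0]
    - [-1,0,0.004,0,0,0,0]
    - [-1,0,0.004,0,0,0,0]
    - [-1,0,0.004,0,0,0,0]
    - [-1,0,0,0,0,0,0]

```text
time_s: 15.07
ee_pos: [584.4, -215.2, 114.1]
ee_rot: [-180.0, -0.0, 90.0]
force: [-0.1, 0.1, -0.1]
gripper_width: 21.6
gripper_force: 40.0
```

```bash
python3 - <<'E'
from workcell import status,cams
import cv2,numpy as np
im=[]
for c in('scene','side'):
    f=cams.grab_frame(c);im.append(cv2.cvtColor(f['color'],4));np.savez(c+'5.npz',**{k:np.array(f[k]) for k in('color','intrinsics','R','t')})
s=status.state();print(s['ee_pos'],s['force'],s['torque'])
a=cv2.resize(im[0][150:230,275:355],None,fx=5,fy=5,interpolation=2);b=cv2.resize(im[1][150:230,280:360],None,fx=5,fy=5,interpolation=2)
cv2.imwrite('pics/i.png',np.hstack([a,b]))
from prof import *
prof('scene5',[0,8])
E
```

```text
[ 584.44232796 -215.85227039  114.11585901] [ 0.84456119  0.25831805 -0.17609716] [-0.14441306  0.06610406  0.03051398]
scene5 y 0 [317.6 192.1] px per mm x,z [ 0.337 -0.21 ]
-9:17,40,73 -8.5:16,40,72 -8:16,40,73 -7.5:17,41,73 -7:16,41,73 -6.5:15,40,73 -6:16,40,73 -5.5:17,40,73 -5:17,40,72 -4.5:16,39,72 -4:14,37,72 -3.5:20,40,70 -3:28,45,70 -2.5:39,52,75 -2:65,72,87 -1.5:90,94,101 -1:100,104,109 -0.5:108,111,116 0:109,112,117 0.5:103,106,112 1:96,100,106 1.5:73,80,92 2:49,60,79 2.5:27,43,69 3:23,40,65 3.5:20,38,64 4:20,36,63 4.5:24,38,61 5:27,40,59 5.5:48,49,52 6:70,59,46 6.5:81,63,41 7:84,64,39 7.5:84,64,39 8:85,65,38 8.5:85,65,37 9:88,66,34
scene5 y 8 [319.9 193.8] px per mm x,z [ 0.338 -0.211]
-9:13,39,72 -8.5:12,39,72 -8:14,39,73 -7.5:15,39,73 -7:14,39,73 -6.5:16,40,73 -6:18,40,74 -5.5:17,40,74 -5:16,40,73 -4.5:16,40,73 -4:16,40,73 -3.5:16,40,73 -3:16,40,73 -2.5:16,39,72 -2:15,38,71 -1.5:17,39,72 -1:18,40,72 -0.5:18,40,73 0:18,41,74 0.5:18,41,74 1:17,40,72 1.5:18,40,72 2:18,40,72 2.5:19,41,73 3:18,40,73 3.5:19,39,67 4:25,40,61 4.5:56,55,40 5:87,72,19 5.5:110,83,2 6:114,85,0 6.5:117,87,0 7:118,87,0 7.5:118,87,0 8:117,87,0 8.5:117,87,0 9:116,86,0
```

View pics/i.png

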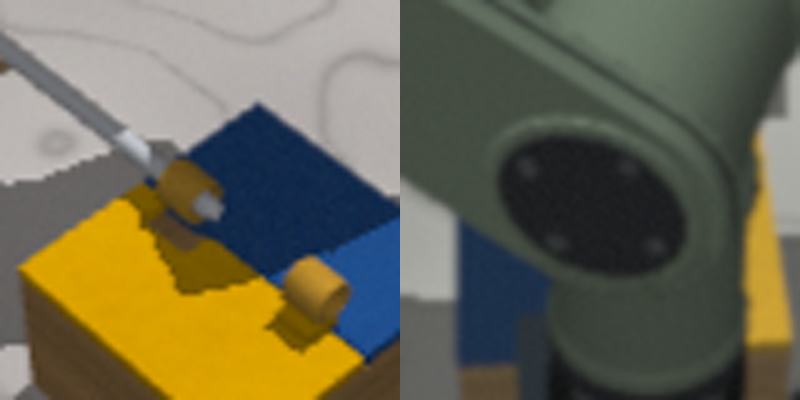

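The tip has come out of the blue flap's bushing at about (316,191), centred and without contact. Going on to the second one.

Emit:
apply_moves:
  increments:
    - [-1,0,0.01,0,0,0,0]
    - [-1,0,0.01,0,0,0,0]
    - [-1,0,0.01,0,0,0,0]
    - [-1,0,0.01,0,0,0,0]
    - [-1,0,0.006,0,0,0,0]

```text
time_s: 15.58
ee_pos: [584.3, -168.2, 114.1]
ee_rot: [-180.0, -0.0, 90.1]
force: [0.2, 0.9, 0.4]
gripper_width: 21.9
gripper_force: 40.0
```

Emit:
apply_moves:
  increments:
    - [-1,0,0.003,0,0,0,0]
    - [-1,0,0.003,0,0,0,0]
    - [-1,0,0.003,0,0,0,0]
    - [-1,0,0.003,0,0,0,0]
    - [-1,0,0,0,0,0,0]

```text
time_s: 16.0
ee_pos: [584.4, -157.7, 114.1]
ee_rot: [180.0, -0.0, 90.0]
force: [-0.4, 0.3, -1.1]
gripper_width: 21.9
gripper_force: 40.0
```

Emit:
apply_moves:
  increments:
    - [-1,0,0.003,0,0,0,0]
    - [-1,0,0.003,0,0,0,0]
    - [-1,0,0.003,0,0,0,0]
    - [-1,0,0.003,0,0,0,0]
    - [-1,0,0,0,0,0,0]

```text
time_s: 16.42
ee_pos: [584.3, -145.5, 114.0]
ee_rot: [-180.0, -0.0, 90.0]
force: [0.9, -0.3, -0.5]
gripper_width: 22.0
gripper_force: 40.0
```

Emit:
apply_moves:
  increments:
    - [-1,0,0.004,0,0,0,0]
    - [-1,0,0.004,0,0,0,0]
    - [-1,0,0.004,0,0,0,0]
    - [-1,0,0.004,0,0,0,0]
    - [-1,0,0,0,0,0,0]

```text
time_s: 16.83
ee_pos: [584.4, -129.2, 114.1]
ee_rot: [-180.0, -0.0, 90.0]
force: [-0.6, -0.8, 0.0]
gripper_width: 22.1
gripper_force: 40.0
```

Emit:
apply_moves:
  increments:
    - [-1,0,0.003,0,0,0,0]
    - [-1,0,0.003,0,0,0,0]
    - [-1,0,0.003,0,0,0,0]
    - [-1,0,0,0,0,0,0]
    - [-1,0,0,0,0,0,0]

```text
time_s: 17.25
ee_pos: [584.4, -120.9, 114.1]
ee_rot: [180.0, 0.0, 90.0]
force: [0.7, -0.5, -1.3]
gripper_width: 21.8
gripper_force: 40.0
```

```bash
python3 - <<'E'
from workcell import status,cams
import cv2,numpy as np
im=[]
for c in('scene','wrist'):
    f=cams.grab_frame(c);im.append(cv2.cvtColor(f['color'],4));np.savez(c+'6.npz',**{k:np.array(f[k]) for k in('color','intrinsics','R','t')})
s=status.state();print(s['ee_pos'],s['force'],s['torque'],s['gripper_force'])
a=cv2.resize(im[0][155:235,285:365],None,fx=5,fy=5,interpolation=2);b=im[1][:,120:520]
cv2.imwrite('pics/j.png',np.hstack([a,b]))
E
```

```text
[ 584.39342822 -121.12282447  114.09032762] [-0.99511921 -0.01771241 -0.94753113] [-0.12421943  0.04554367 -0.0150535 ] 39.964274168014526
```

View pics/j.png

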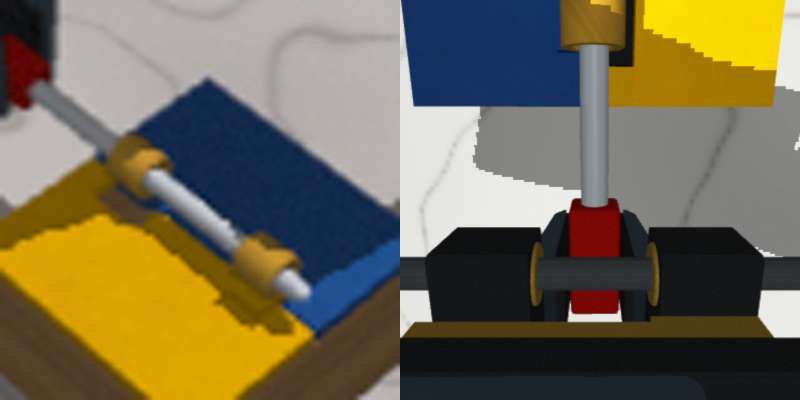

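The rod runs centred through both bushings, with its tip out beyond the second at about (346,214). Both flaps lie flat, the forces are near zero, and the grip is holding at 40 N.

```bash
python3 -c "
from workcell import env
print(env.job_done())"
```

```text
the job is handed in; nothing more can be done
None
```

I shut the blue flap, then the yellow one, and slid the rod through both bushings until its tip stuck out past the second; the job was handed in at about 17 s with the rod still gripped and no contact force showing, but the judging result was not reported back.

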